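# Put the sample tube in its socket and hold the mirror so the camera sees it

### The job

Put the screw-capped sample tube back, upright and fully down, into the socket block whose hole just fits it, and let go of it. Then take the bar on top of the sprung mirror and turn the mirror until the little camera on its stand sees that tube by reflection in the middle of the mirror. Finish while holding the mirror still at that angle (it springs back if let go), and leave the dish, the marker pen and the tape roll where they lie.

Things in the scene. Friction and masses are not known exactly. Their poses are not given: they have to be found in the camera images.
- tube_mid (a point): Centre (half-way up) of the loose 50 ml screw-cap tube, 112 mm tall, 30 g; body 28 mm in diameter with a flat foot, the cap (its top 16 mm) 34 mm in diameter; it stands upright on the worktop at the start, its cap uppermost. z points up the tube. Grip the body below the cap, 60 to 95 mm above its foot.
- socket_tube: Fixed grey block 64 x 64 mm, 45 mm high, the tube's own socket: a round hole of 31 mm, 40 mm deep, in the middle of its top (its floor is 5 mm above the worktop), with a 2 mm chamfer. Origin: centre of the underside, on the hole's axis. The three blocks change places from run to run.
- socket_narrow: Fixed grey block of the same size with a 20 mm hole, too narrow for the tube. Origin: centre of the underside.
- socket_wide: Fixed grey block of the same size with a 48 mm hole, too wide for the tube. Origin: centre of the underside.
- pivot (a point): Centre of the mirror's face, 85 mm above the worktop, on the mirror's upright turning axis. The mirror (72 x 72 mm) stands on a round foot; the foot, a rail and the camera are one fixed stand.
- lens (a point): Front of the camera's lens, 170 mm from the pivot and level with it. The small white camera (40 x 36 x 36 mm, top 103 mm above the worktop) looks straight at the pivot.
- grip (a point): Point on the mirror's turning axis, 157 mm above the worktop, in the white bar on top of the mirror: 12 mm thick (along the mirror's normal), 40 mm long (along the mirror's width), from 139 to 171 mm above the worktop; the mirror's frame ends at 121 mm. x axis: the mirror's normal, pointing out of its reflecting face; z up.
- mirror (a joint): Turn of the mirror about the upright axis, rad: 0 at rest against its stop (at rest the camera does not see the sockets), growing anticlockwise seen from above, up to 1.5. A spring drives it back to 0 with 0.02 to 0.08 N m.
- sight (a point): Point at the pivot whose x axis points along the camera's central line of sight after reflection in the mirror (level; it turns twice as fast as the mirror), y to its left, z up. The mirror is right when this line meets the tube.
- dish: Loose petri dish, 62 mm across, 14 mm high, lying on the worktop; leave it. Origin: centre of its underside.
- marker: Loose marker pen, 139 mm long (along y), 14 mm thick, lying on the worktop; leave it.
- tape: Loose tape roll, 78 x 90 mm, 19 mm high, lying flat on the worktop; leave it.
Mind the look-alikes: they are no part of the job. Of the things that look like the part that bears tube_mid, the middle-sized one is meant.

How it is judged (in metres and radians):
On the way, in this order (a step that is already met when the one before it is completed fails the run):
1. the tube stands fully down and upright in its own socket, released (horizontal distance between tube_mid and socket_tube below 0.006 m and height (world z) of tube_mid between 0.058 and 0.066 m and angle between tube_mid's own z axis and vertical below 0.1 rad and contact force between the fingers and tube below 0.1 N), for 0.2 s.
2. the held mirror shows the tube to the camera (all of step 1 and y of tube_mid in the frame of sight between -0.025 and 0.025 m and x of tube_mid in the frame of sight above 0.05 m and contact force between the fingers and mirror above 1 N and velocity of joint mirror between -0.1 and 0.1 rad/s), for 0.3 s.
At the end, for the whole second after the job is handed in: Tube down in the 31 mm socket (within 6 mm of its axis, centre 58 to 66 mm high, 0.1 rad of upright), not touched by the fingers; reflected line of sight within 25 mm of the tube; fingers press the mirror or its bar with over 1 N, mirror turning under 0.1 rad/s (all of step 2); the arm keeps its last pose, push and grip.
It fails at once if the dish is moved more than 30 mm (distance of dish from where it was at the start of the episode above 0.03 m).
It fails at once if the marker pen is moved more than 30 mm (distance of marker from where it was at the start of the episode above 0.03 m).
It fails at once if the tape roll is moved more than 30 mm (distance of tape from where it was at the start of the episode above 0.03 m).
It also fails if it takes over 48 s, if anything falls off the work surface, if the arm or the gripper's body presses on something with over 40 N, if the wrist force passes 120 N, or if a joint passes its speed limit or range.

### The arm

A 6-joint arm with a two-finger parallel gripper is mounted at the origin on a cart in front of the work surface, level with it; the furniture and walls round the work are solid. World frame = base frame: x ahead of the robot, y to its left, z up, the work surface at z = 0. Lengths are in m, angles in degrees, forces in N, time in s.
With the tool pointing down it reaches from about 0.375 to 0.9 m from the base axis. Payload 3.1 kg.
Tool frame: the origin (TCP) lies midway between the tips of the shut fingers; the grasp point (between the pads) lies bot.pinch_z behind it (bot.pinch_z is the distance from the TCP to the grasp point, in m); z points along the fingers, y is the direction in which the jaws open and shut (so a half turn about z gives the same grasp; the last joint's range is limited). The gripper opens to 87 mm and grips with 3 to 60 N. Pads are 19 mm wide; open, the fingers measure 117 mm over their backs; the gripper's body (75 mm by 190 mm) begins 51 mm behind the grasp point.
Start: joints at [60.991, 30.224, 82.088, -0, 67.689, -10.227], TCP at [0.201, 0.592, 0.223] pointing down, gripper open.
Joint ranges: [-176.69, 176.69], [-43.24, 126.21], [12.49, 139.97], [-82, 262], [0, 151.66], [-163.58, 163.58]. Speed limits (degrees/s): [159.86, 159.86, 180, 180, 180, 180].

### API

Orientations are given as a 3x3 rotation matrix whose columns are the frame's x, y, z axes.
In Python, from rig import bot gives the robot as it stands.
- The arm moves only by the tool apply_moves, never from a script. Its argument "motion" is text: rows parted by semicolons, each of 7 numbers parted by spaces: the shift along the tool's x, y, z in m, then the turn, a rotation vector about the tool's x, y, z in degrees, then the finger opening in m, from 0 to 0.087. A call has exactly 8 rows; each row is the pose to reach, as a shift and turn from the pose commanded when the call began, along the tool's axes at that moment; what a row does not reach only later rows make up. A row lasts 1/8 s, in which the tool goes at most 62.5 mm and 10.7 degrees, less where a joint would pass 70% of its speed; a pose out of reach is approached as far as the arm can. A call with a gripper value outside its range is refused whole. The fingers move at their own pace and stop on an object; the grip force is fixed at half the most. Time passes only in rows, so rows that repeat a pose let the fingers close, or fill a call up. It gives the time, the measured TCP pose, the force and the opening at its end, in the units of the state.
- bot.read_state(): the state, without advancing time (a new reading comes with each control period).
- bot.capture(name): name is "scene" or "side" or "wrist"; returns the picture (420x560x3 uint8, red, green, blue); there is no depth.
- bot.get_calibration(name): a dict with "fx", "fy", "cx", "cy" (pixels), "D" ([k1, k2, p1, p2, k3] as OpenCV has them; the pictures are not rectified), "rvec" (rotation vector, rad) and "tvec" (3), from world to camera coordinates, as OpenCV has them. Camera axes: x right, y down, z forward; pixel columns grow to the right and rows downward; lengths in m; the calibration is good to about 2 mm. A picture is of the moment at which its call begins: read the wrist's pose just before it. get_calibration takes no time and is no camera call; for the wrist camera it gives the pose at the moment of the call.
- bot.hand_in(): hands the job in, once; it reports no verdict.
Trained networks look in the newest picture that a camera, given by its name, has taken for a name from the list of things; names that differ only in an ending like _2 or _b are one class to them, and where a whole thing is asked for, a point or a joint stands for the part that bears it (a point fixed in the world has none). Each returns a list of dicts, best first, with "p" (0 to 1); they miss things now and then, are a little off and sometimes report something else, mostly with a low value. They report only what shows in the picture. A call takes as long as a camera call. They do not tell look-alikes from the thing itself.
- bot.find_in(name, camera): "point" ([x, y, z] in m, in world coordinates, good to about 4 mm: the middle of the surface that is visible of it).
The state is a dict: "time_s": time; "joint_positions": joint angles; "qvel": joint speeds; "tau": joint torques, N m; "position": TCP position; "tcp_rot": TCP orientation; "force": force on the tool from outside, world axes, zero at the start; "moment": the same for the moment, N m; "opening": opening from 0.0 (shut) to 1.0 (fully open).
Only numpy, scipy, OpenCV 4.12 (cv2) and the standard library are available. Lean on these libraries where they do the work, as an engineer would, in place of code of your own. Each camera call takes 0.05 s, during which the arm holds its last target.

## Working session

There is one attempt and no reset: what is moved stays moved. The work goes in short steps, Python scripts to look and compute and a tool call to move; the robot and the scene stay as the last step left them, time stands still between calls to the robot, and variables do not carry over. Pictures are saved under pics/ and viewed, and the job is handed in when it is done.

Besides the shell and the picture viewer there is one more tool, called after "Emit:" as a command line: name --argument value ..., lists and objects as JSON in quotes. apply_moves: Moves the arm, as the interface text tells. Its arguments: {"type":"object","properties":{"motion":{"type":"string"}},"required":["motion"]}

```bash
ls; mkdir -p pics; python3 - <<'E'
from rig import bot
import cv2
s=bot.read_state();print(s['time_s'],s['position'],s['tcp_rot'],bot.pinch_z)
for c in ['scene','side','wrist']:
    im=bot.capture(c);cv2.imwrite(f'pics/{c}0.png',im[:,:,::-1])
    for n in (['tube_mid','socket_tube','pivot','lens','grip','dish','marker','tape'] if c!='wrist' else ['tube_mid','socket_tube']):
        print(c,n,[(d['point'],round(d['p'],2)) for d in bot.find_in(n,c)][:5])
E
```

```text
pics
0.0 [0.20085875 0.59108476 0.22159137] [[-9.46749498e-01  3.21969492e-01 -1.01685579e-03]
 [ 3.21970894e-01  9.46747728e-01 -1.86626856e-03]
 [ 3.61824365e-04 -2.09428679e-03 -9.99997742e-01]] 0.0187
scene tube_mid [([0.3899, 0.3717, 0.09], 0.97), ([0.4209, 0.2874, 0.0699], 0.88), ([0.4629, 0.227, 0.0478], 0.62)]
scene socket_tube [([0.6124, 0.1482, 0.0354], 0.81)]
scene pivot [([0.6109, -0.1172, 0.0196], 0.64), ([0.4216, 0.2897, 0.0718], 0.45)]
scene lens [([0.6105, -0.1175, 0.0197], 0.55)]
scene grip [([0.6476, -0.0959, 0.1205], 0.78)]
scene dish [([0.5594, 0.0023, 0.0176], 0.65)]
scene marker [([0.3802, 0.1134, 0.0085], 0.56)]
scene tape [([0.523, 0.0965, 0.0351], 0.73), ([0.6498, -0.0946, 0.1182], 0.71), ([0.7398, 0.013, 0.0135], 0.67)]
side tube_mid [([0.4247, 0.2814, 0.07], 0.76), ([0.3973, 0.3704, 0.088], 0.64), ([0.4669, 0.2277, 0.0524], 0.6)]
side socket_tube []
side pivot [([0.6277, -0.1075, 0.03], 0.97)]
side lens [([0.6283, -0.1068, 0.0302], 0.89), ([0.7595, -0.0129, 0.0171], 0.5)]
side grip [([0.6554, -0.0881, 0.1025], 0.66)]
side dish [([0.5602, 0.0062, 0.017], 0.7)]
side marker [([0.3826, 0.1038, 0.0116], 0.69), ([0.5212, 0.0804, 0.0353], 0.55)]
side tape [([0.7603, -0.0156, 0.0174], 0.63)]
wrist tube_mid []
wrist socket_tube []
```

View pics/scene0.png

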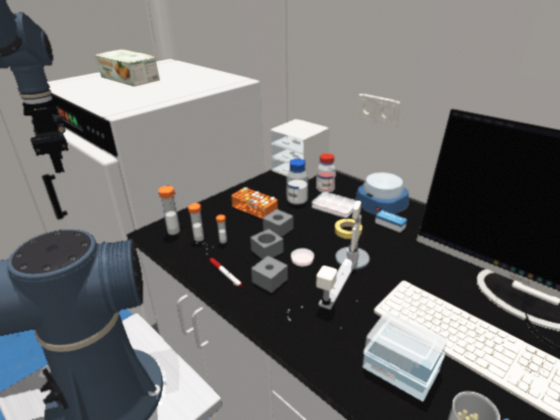

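View pics/side0.png

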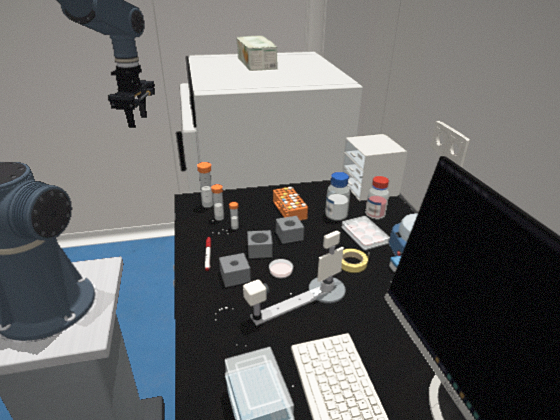

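View pics/wrist0.png

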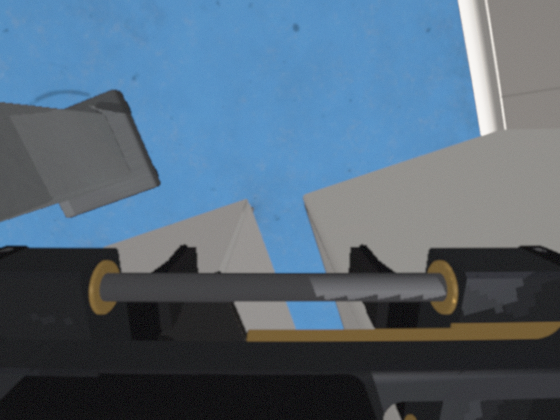

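The scene view shows three orange-capped tubes: large (168,210), middle (196,222) and small (222,229). The middle one should be meant. It also shows blocks at (278,222), (267,243) and (269,273), and the mirror at (354,235) with its camera at (327,278). I'll check these in close crops.

```bash
cat > h.py <<'E'
import numpy as np,cv2
from rig import bot
def cal(c):
    k=bot.get_calibration(c);K=np.array([[k['fx'],0,k['cx']],[0,k['fy'],k['cy']],[0,0,1.]])
    return K,np.array(k['D'],float),np.array(k['rvec'],float),np.array(k['tvec'],float)
def proj(C,P):
    return cv2.projectPoints(np.atleast_2d(np.array(P,float)),C[2],C[3],C[0],C[1])[0][:,0]
def ray(C,uv):
    n=cv2.undistortPoints(np.array([[uv]],float),C[0],C[1])[0,0];R=cv2.Rodrigues(C[2])[0]
    return -R.T@C[3].ravel(),R.T@np.array([n[0],n[1],1.])
def onz(C,uv,z):
    o,d=ray(C,uv);return o+d*(z-o[2])/d[2]
def tri(obs):
    A=np.zeros((3,3));b=np.zeros(3)
    for C,uv in obs:
        o,d=ray(C,uv);d/=np.linalg.norm(d);M=np.eye(3)-np.outer(d,d);A+=M;b+=M@o
    return np.linalg.solve(A,b)
E
python3 - <<'E'
import cv2
a=cv2.imread('pics/scene0.png');b=cv2.imread('pics/side0.png')
def crop(im,x,y,w,h,s,n): cv2.imwrite(n,cv2.resize(im[y:y+h,x:x+w],None,fx=s,fy=s,interpolation=cv2.INTER_CUBIC))
crop(a,150,180,160,120,5,'pics/sc1.png')
crop(a,300,190,100,120,5,'pics/sc2.png')
crop(b,190,150,130,140,4,'pics/sd1.png')
crop(b,235,220,130,110,5,'pics/sd2.png')
E
```

```text
(no output)
```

View pics/sc1.png

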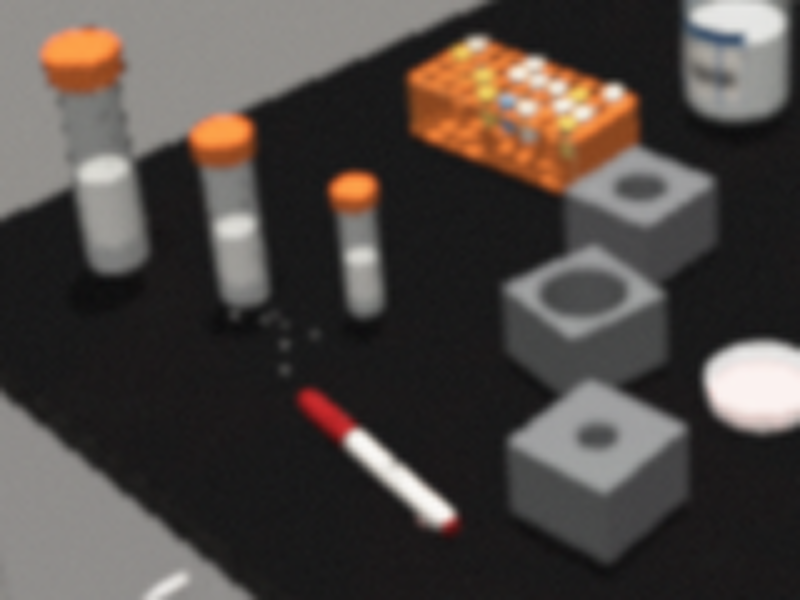

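View pics/sc2.png

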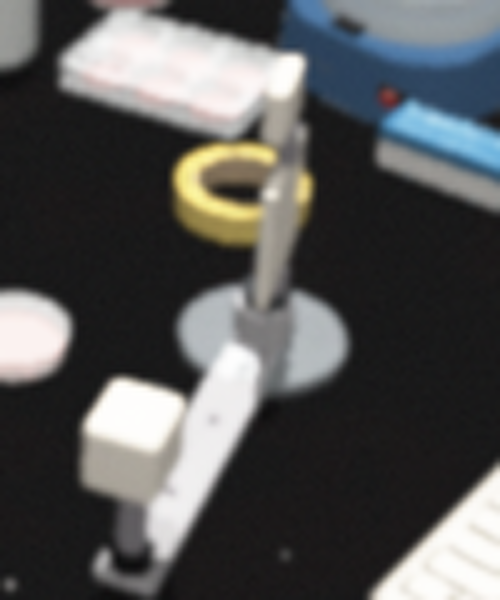

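View pics/sd1.png

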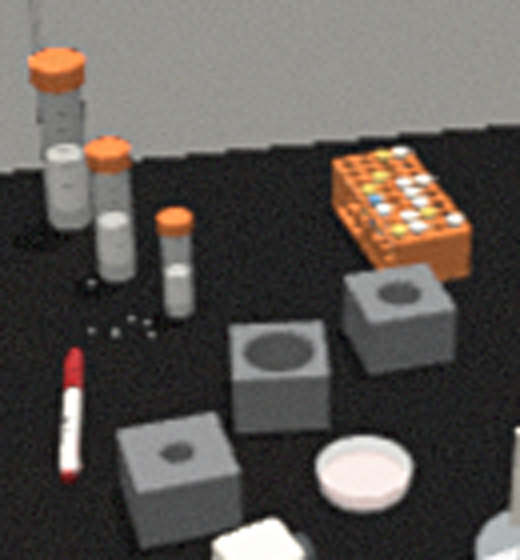

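View pics/sd2.png

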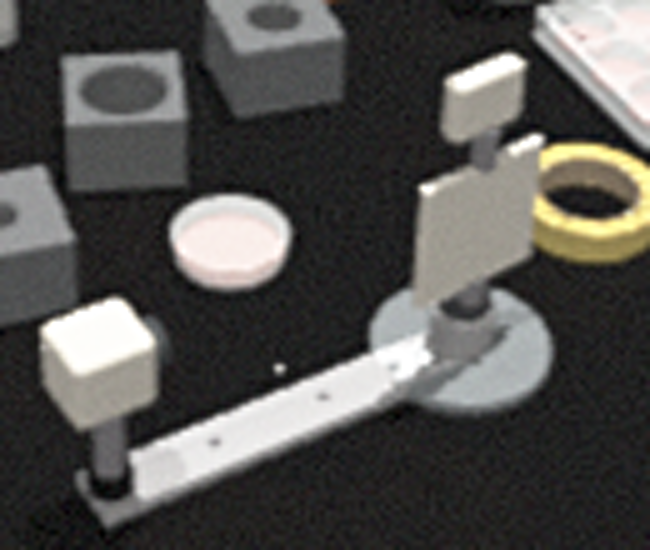

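```bash
python3 - <<'E'
from h import *
S,D=cal('scene'),cal('side')
def sc(x,y,ox=150,oy=180): return ((x+.5)/5-.5+ox,(y+.5)/5-.5+oy)
def sd(x,y): return ((x+.5)/4-.5+190,(y+.5)/4-.5+150)
def sd2(x,y): return ((x+.5)/5-.5+235,(y+.5)/5-.5+220)
def sc2(x,y): return sc(x,y,300,190)
for n,a,b,z in [('hole',(640,187),(399,292),.045),('wide',(584,292),(279,351),.045),('narrow',(597,436),(177,452),.045),('cap',(222,140),(108,155),.104),('capL',(81,60),(57,70),.13),('capS',(354,191),(175,222),.08)]:
    print(n,tri([(S,sc(*a)),(D,sd(*b))]).round(4),onz(S,sc(*a),z).round(4),onz(D,sd(*b),z).round(4))
# sizes holes width ellipses
for n,l,r in [('tube',(613,187),(669,187)),('wide',(538,292),(629,292)),('narrow',(576,436),(619,436))]:
    print(n,np.linalg.norm(onz(S,sc(*l),.045)-onz(S,sc(*r),.045)))
# foot: disk center
print('foot',onz(S,sc2(263,330),.008),onz(D,sd2(461,345),.008))
# camera box top corners center z .103
print('camtop',onz(S,sc2(135,405),.103),onz(D,sd2(98,325),.103))
# bar top ends
print('bar top L', tri([(S,sc2(293,62)),(D,sd2(486,78))]))
print('bar',onz(D,sd2(447,90),.171),onz(D,sd2(522,60),.171),onz(S,sc2(287,68),.171))
E
```

```text
hole [0.6179 0.159  0.0453] [0.6173 0.1583 0.045 ] [0.6184 0.1608 0.045 ]
wide [0.5207 0.105  0.045 ] [0.5203 0.1043 0.045 ] [0.5209 0.1056 0.045 ]
narrow [0.4395 0.0102 0.045 ] [0.4391 0.0097 0.045 ] [0.4396 0.0109 0.045 ]
cap [0.4249 0.296  0.1052] [0.4261 0.298  0.104 ] [0.4249 0.2978 0.104 ]
capL [0.3951 0.3853 0.1352] [0.3996 0.394  0.13  ] [0.3953 0.3963 0.13  ]
capS [0.4664 0.2335 0.079 ] [0.4658 0.2327 0.08  ] [0.4662 0.2313 0.08  ]
tube 0.03316470846556836
wide 0.04997197939505931
narrow 0.021412736335500906
foot [ 0.65843062 -0.08554232  0.008     ] [ 0.65508059 -0.08904899  0.008     ]
camtop [ 0.47031013 -0.14600678  0.103     ] [ 0.46762835 -0.14342342  0.103     ]
bar top L [ 0.65280392 -0.09408009  0.17744775]
bar [ 0.63371863 -0.0970832   0.171     ] [ 0.6743042  -0.08131578  0.171     ] [ 0.66063408 -0.08428783  0.171     ]
```

```bash
python3 - <<'E'
from h import *
S,D=cal('scene'),cal('side')
print('camS',ray(S,(280,210))[0],'camD',ray(D,(280,210))[0])
for n,a,b in [('mon top',(451,112),(441,160)),('mon bot',(418,240),(388,297)),('blue',(297,163),(340,176)),('red',(327,157),(380,181))]:
    print(n,tri([(S,a),(D,b)]).round(3))
print('fridge bottom', onz(D,(193,190),0),onz(D,(340,183),0), onz(S,(133,233),0))
print('fridge top near L', tri([(S,(124,127)),(D,(190,90))]), tri([(S,(260,82)),(D,(358,86))]))
print('orange box', [onz(S,p,.0).round(3) for p in [(232,207),(262,217)]], [onz(D,p,0).round(3) for p in [(285,216),(307,219)]])
E
```

```text
camS [-0.11037108 -0.59187961  0.7052258 ] camD [ 0.37362804 -0.80801312  0.70774741]
mon top [ 0.794 -0.218  0.401]
mon bot [ 0.745 -0.219  0.082]
blue [0.793 0.243 0.135]
red [0.913 0.217 0.123]
fridge bottom [0.35234842 0.49204501 0.        ] [0.87543498 0.44428322 0.        ] [0.30518943 0.46314915 0.        ]
fridge top near L [0.3747846  0.5174297  0.31983438] [0.96727381 0.5965349  0.30037849]
orange box [array([0.607, 0.363, 0.   ]), array([0.633, 0.245, 0.   ])] [array([0.63 , 0.266, 0.   ]), array([0.694, 0.236, 0.   ])]
```

```bash
cat >> h.py <<'E'
def Rpsi(p):
    p=np.radians(p);c,s=np.cos(p),np.sin(p);return np.array([[-s,c,0],[c,s,0],[0,0,-1.]])
def plan(p0,psi0,wps):
    R0=Rpsi(psi0) if np.isscalar(psi0) else psi0
    for x,y,z,psi,g in wps:
        d=R0.T@(np.array([x,y,z])-p0)
        r=cv2.Rodrigues(R0.T@Rpsi(psi))[0].ravel()*180/np.pi
        print('%.4f %.4f %.4f %.1f %.1f %.1f %.3f;'%(*d,*r,g))
E
python3 - <<'E'
from h import *
R=bot.read_state()['tcp_rot'];print(np.degrees(np.arctan2(R[1][1],R[0][1])))
plan(np.array([.201,.592,.223]),71.218,[(.205,.535,.223,63.2,.087),(.21,.475,.223,55.2,.087),(.215,.42,.223,47.2,.087),(.26,.385,.223,40,.087),(.31,.355,.223,32,.087),(.36,.33,.223,24,.087),(.41,.305,.223,24,.087),(.425,.297,.223,24,.087)])
E
```

```text
71.22205045684873
-0.0221 -0.0527 0.0000 0.0 0.0 8.0 0.087;
-0.0462 -0.1079 0.0000 0.0 0.0 16.0 0.087;
-0.0686 -0.1583 0.0000 0.0 0.0 24.0 0.087;
-0.1225 -0.1770 0.0000 0.0 0.0 31.2 0.087;
-0.1795 -0.1893 0.0000 0.0 0.0 39.2 0.087;
-0.2349 -0.1969 0.0000 0.0 0.0 47.2 0.087;
-0.2903 -0.2044 0.0000 0.0 0.0 47.2 0.087;
-0.3071 -0.2072 0.0000 0.0 0.0 47.2 0.087;
```

Emit:
apply_moves --motion "-0.022 -0.053 0 0 0 8 0.087; -0.046 -0.108 0 0 0 16 0.087; -0.069 -0.158 0 0 0 24 0.087; -0.122 -0.177 0 0 0 31 0.087; -0.18 -0.189 0 0 0 39 0.087; -0.235 -0.197 0 0 0 47.2 0.087; -0.29 -0.204 0 0 0 47.2 0.087; -0.307 -0.207 0 0 0 47.2 0.087"

```text
time_s: 2.05
position: [0.4286, 0.2956, 0.2228]
tcp_rot: [[-0.404, 0.915, 0.002], [0.915, 0.404, 0.001], [-0.0, 0.002, -1.0]]
force: [-0.7, 0.3, 0.6]
opening: 0.992
```

```bash
python3 - <<'E'
from h import *
s=bot.read_state();print(s['time_s'],s['position'],s['joint_positions'])
R=s['tcp_rot'];print(np.degrees(np.arctan2(R[1][1],R[0][1])))
C=cal('wrist');im=bot.capture('wrist');cv2.imwrite('pics/w1.png',im[:,:,::-1])
for n in ['tube_mid','socket_tube']: print([(d['point'],d['p']) for d in bot.find_in(n,'wrist')])
print(proj(C,[[.425,.297,.112],[.425,.297,0],[.618,.159,.045]]),ray(C,(280,210)))
E
```

```text
2.05 [0.4285921  0.2955965  0.22284425] [ 2.22945435e+01  2.21360807e+01  9.70357075e+01 -2.03736163e-02
  6.06916356e+01 -1.51272233e+00]
23.817243172367032
[([0.4256, 0.2996, 0.1113], 0.89), ([0.3937, 0.3845, 0.1457], 0.87), ([0.4617, 0.244, 0.0774], 0.82)]
[([0.5919, 0.1892, 0.0256], 0.78)]
[[269.42281452 210.25324508]
 [270.11539653 189.09633604]
 [361.92375325 348.27087837]] (array([0.39975704, 0.36000605, 0.38509105]), array([ 0.12111095, -0.2092303 , -0.97083831]))
```

View pics/w1.png

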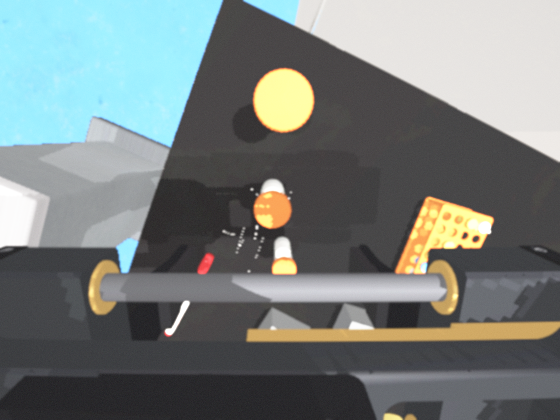

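```bash
python3 - <<'E'
from h import *
C=cal('wrist')
s=bot.read_state();print(s['time_s'],s['position'])
im=cv2.imread('pics/w1.png');h=cv2.cvtColor(im,cv2.COLOR_BGR2HSV)
m=cv2.inRange(h,(3,130,80),(20,255,255));n,l,st,ce=cv2.connectedComponentsWithStats(m)
for i in range(1,n):
    if st[i,4]>300: print(st[i],ce[i].round(1))
for z in (.112,.108): print(onz(C,(272,209.5),z))
cv2.imwrite('pics/w1c.png',cv2.resize(im[160:290,210:330],None,fx=4,fy=4))
print(Rpsi(71.22)@np.array([-.307,-.207,0])+[.201,.592,.223])
E
```

```text
2.2 [0.42473557 0.29669392 0.22232349]
[253  68  62  65 357] [281.7 101.8]
[253 191  39  38 967] [273.1 208.7]
[ 395  196   99   78 1132] [422.2 233. ]
[ 91 262  27  51 338] [101.6 286.5]
[ 249  323  311   18 2906] [416.3 332.7]
[0.42252371 0.29975128 0.112     ]
[0.42290789 0.29885073 0.108     ]
[0.42501525 0.29718621 0.223     ]
```

View pics/w1c.png

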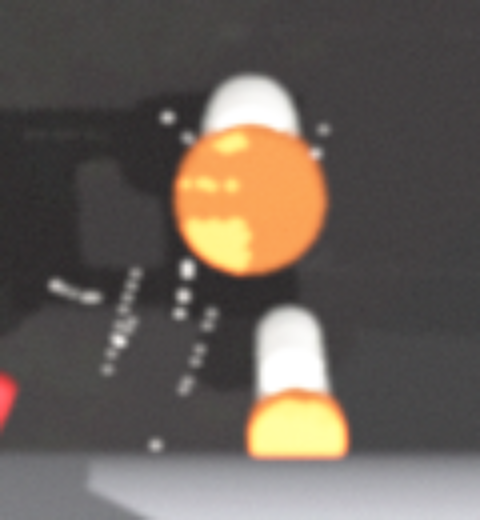

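```bash
python3 - <<'E'
from h import *
s=bot.read_state();C=cal('wrist');im=bot.capture('wrist');cv2.imwrite('pics/w2.png',im[:,:,::-1])
print(s['position'])
h=cv2.cvtColor(im,cv2.COLOR_RGB2HSV)
m=cv2.inRange(h,(3,130,80),(25,255,255));n,l,st,ce=cv2.connectedComponentsWithStats(m)
for i in range(1,n):
    if 700<st[i,4]<1300 and ce[i][1]<250:
        x,y,w,hh,_=st[i]; print(st[i]);print(onz(C,(x+w/2-.5,y+hh/2-.5),.112))
plan(np.array([.425,.297,.223]),24,[(.4255,.298,.16,24,.087),(.4255,.298,.11,24,.087),(.4255,.298,.063,24,.087)])
E
```

```text
[0.42473557 0.29669392 0.22232349]
[ 257  194   39   38 1034]
[0.42704713 0.29864639 0.112     ]
0.0007 0.0009 0.0630 0.0 0.0 0.0 0.087;
0.0007 0.0009 0.1130 0.0 0.0 0.0 0.087;
0.0007 0.0009 0.1600 0.0 0.0 0.0 0.087;
```

Emit:
apply_moves --motion "0.0004 0.0015 0.04 0 0 0 0.087; 0.0004 0.0015 0.08 0 0 0 0.087; 0.0004 0.0015 0.12 0 0 0 0.087; 0.0004 0.0015 0.145 0 0 0 0.087; 0.0004 0.0015 0.161 0 0 0 0.087; 0.0004 0.0015 0.161 0 0 0 0.087; 0.0004 0.0015 0.161 0 0 0 0.087; 0.0004 0.0015 0.161 0 0 0 0.02"

```text
time_s: 3.25
position: [0.427, 0.2983, 0.0626]
tcp_rot: [[-0.407, 0.913, 0.002], [0.913, 0.407, 0.001], [-0.0, 0.002, -1.0]]
force: [0.2, 0.5, -0.5]
opening: 0.947
```

Emit:
apply_moves --motion "0 0 0 0 0 0 0.02; 0 0 0 0 0 0 0.02; 0 0 0 0 0 0 0.02; 0 0 0 0 0 0 0.02; 0 0 -0.02 0 0 0 0.02; 0 0 -0.05 0 0 0 0.02; 0 0 -0.09 0 0 0 0.02; 0 0 -0.12 0 0 0 0.02"

```text
time_s: 4.25
position: [0.4265, 0.2979, 0.183]
tcp_rot: [[-0.407, 0.913, 0.001], [0.913, 0.407, 0.0], [0.0, 0.001, -1.0]]
force: [0.8, 0.2, -0.2]
opening: 0.377
```

```bash
python3 - <<'E'
from h import *
s=bot.read_state();print(s['time_s'],s['position'],s['opening'],s['force'])
C=cal('wrist');
a=bot.capture('scene');b=bot.capture('side');w=bot.capture('wrist')
cv2.imwrite('pics/g.png',np.hstack([cv2.resize(x[:,:,::-1],None,fx=s,fy=s,interpolation=cv2.INTER_CUBIC) for x,s in ((a[140:290,150:300],2.66),(b[110:260,160:310],2.66))]));cv2.imwrite('pics/w3.png',w[:,:,::-1])
E
```

```text
4.25 [0.42654496 0.29793399 0.18295034] 0.37744936283296454 [ 0.8365707   0.21496721 -0.23055066]
```

View pics/g.png

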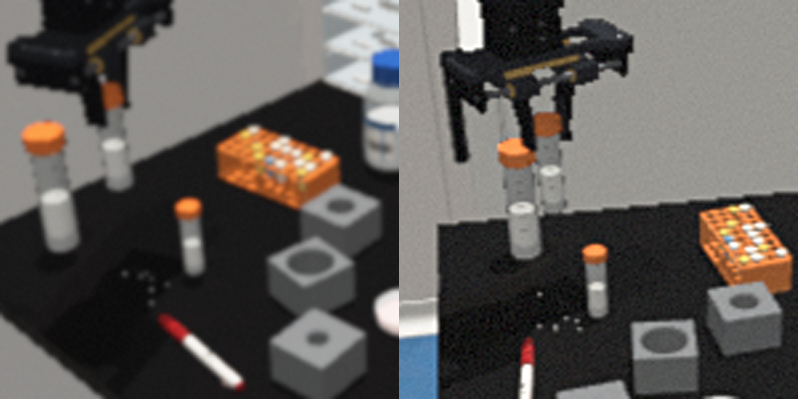

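View pics/w3.png

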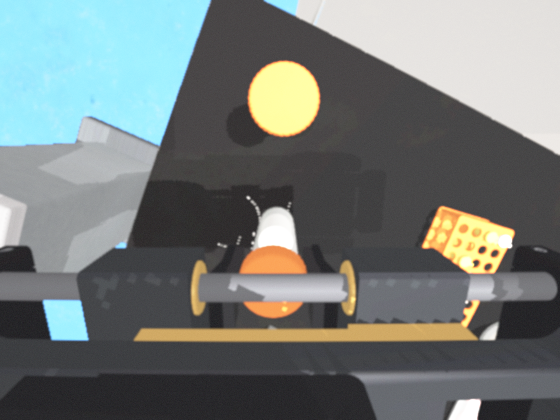

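```bash
python3 - <<'E'
from h import *
s=bot.read_state();print(s['time_s'],s['position'],s['opening'],s['force'])
a=bot.capture('scene');b=bot.capture('side')
S,D=cal('scene'),cal('side')
p=s['position']
for n,im,C in (('S',a,S),('D',b,D)):
    uv=proj(C,[p+[0,0,-.0622],p+[0,0,.0498],p+[0,0,.034]]);print(n,uv.round(1))
    c=uv.mean(0).astype(int);x0,y0=c-40
    cr=cv2.resize(im[y0:y0+80,x0:x0+80,::-1],None,fx=5,fy=5,interpolation=cv2.INTER_CUBIC)
    for q in uv: cv2.circle(cr,tuple(int(v) for v in ((q-[x0,y0]+.5)*5)),3,(0,255,0),-1)
    cv2.imwrite(f'pics/t{n}.png',cr)
cv2.imwrite('pics/t.png',np.hstack([cv2.imread('pics/tS.png'),cv2.imread('pics/tD.png')]))
E
```

```text
4.4 [0.42728897 0.29828009 0.18293456] 0.38072537541084556 [-0.79364212 -0.04590774 -0.58450948]
S [[193.6 202.3]
 [188.2 165.9]
 [189.  171.2]]
D [[217.  183.3]
 [214.2 148.4]
 [214.6 153.5]]
```

View pics/t.png

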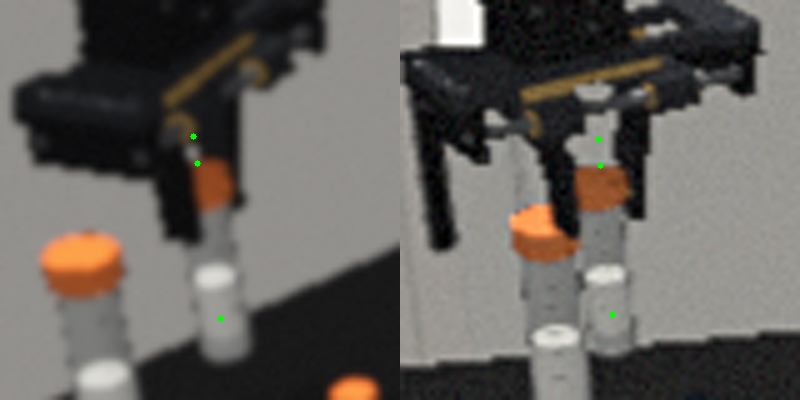

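```bash
python3 - <<'E'
from h import *
S,D=cal('scene'),cal('side')
def o(uv): c=np.array(uv).mean(0).astype(int); return c-40
oS=o([[193.6,202.3],[188.2,165.9],[189,171.2]]);oD=o([[217,183.3],[214.2,148.4],[214.6,153.5]])
f=lambda p,o_:(np.array(p)+.5)/5-.5+o_
for n,a,b in (('foot',(226,346),(211,340)),('liq',(214,278),(205,275)),('captop',(208,165),(198,170)),('capbot',(212,203),(202,203))):
    print(n,tri([(S,f(a,oS)),(D,f(b,oD))]).round(4))
E
```

```text
foot [0.4251 0.2924 0.1061]
liq [0.4248 0.294  0.149 ]
captop [0.4253 0.2842 0.2206]
capbot [0.426  0.287  0.1978]
```

The fingers were still closing when I lifted, so they caught the tube at the cap. I'll set it back down on the worktop and grip it again on the body.

Emit:
apply_moves --motion "0 0 0.03 0 0 0 0.02; 0 0 0.06 0 0 0 0.02; 0 0 0.085 0 0 0 0.02; 0 0 0.098 0 0 0 0.02; 0 0 0.101 0 0 0 0.02; 0 0 0.103 0 0 0 0.02; 0 0 0.103 0 0 0 0.02; 0 0 0.103 0 0 0 0.02"

```text
time_s: 5.5
position: [0.4266, 0.2979, 0.0802]
tcp_rot: [[-0.407, 0.913, 0.001], [0.913, 0.407, 0.0], [-0.0, 0.001, -1.0]]
force: [-2.4, -2.1, 15.9]
opening: 0.376
```

```bash
python3 - <<'E'
from h import *
s=bot.read_state();print(s['time_s'],s['position'],s['opening'],s['force'])
a=bot.capture('scene');b=bot.capture('side')
cv2.imwrite('pics/g2.png',np.hstack([cv2.resize(x[:,:,::-1],(400,400),interpolation=cv2.INTER_CUBIC) for x in (a[170:250,160:240],b[150:230,180:260])]))
E
```

```text
5.5 [0.42659601 0.29794967 0.08021951] 0.3759366717107805 [-2.3856091  -2.05402185 15.8663098 ]
```

View pics/g2.png

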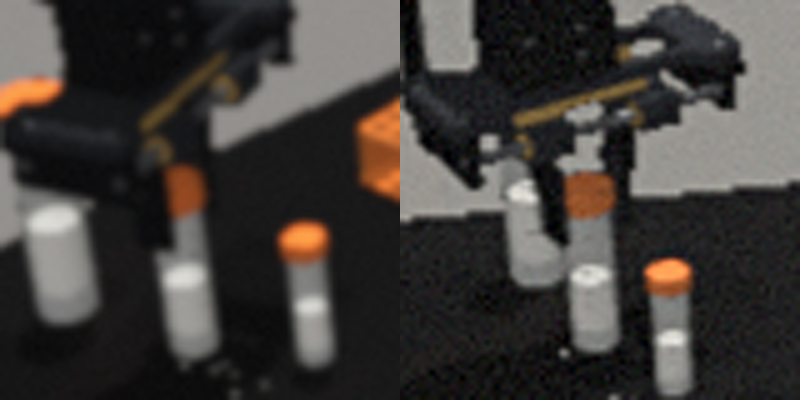

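Emit:
apply_moves --motion "0 0 0 0 0 0 0.06; 0 0 0 0 0 0 0.06; 0 0 0 0 0 0 0.06; 0 0 0 0 0 0 0.06; 0 0 0 0 0 0 0.06; 0 0 0.01 0 0 0 0.06; 0 0 0.021 0 0 0 0.06; 0 0 0.021 0 0 0 0.06"

```text
time_s: 6.6
position: [0.4255, 0.2974, 0.0562]
tcp_rot: [[-0.407, 0.913, -0.003], [0.913, 0.407, -0.001], [0.0, -0.003, -1.0]]
force: [0.1, -0.0, -1.0]
opening: 0.686
```

```bash
python3 - <<'E'
from h import *
s=bot.read_state();print(s['time_s'],s['position'],s['opening'],s['force'])
a=bot.capture('scene');b=bot.capture('side')
cv2.imwrite('pics/g3.png',np.hstack([cv2.resize(x[:,:,::-1],(400,400),interpolation=cv2.INTER_CUBIC) for x in (a[170:250,160:240],b[150:230,180:260])]))
E
```

```text
6.6 [0.42547525 0.29743682 0.05622477] 0.6858904845298534 [ 0.12926295 -0.0291626  -0.9511929 ]
```

View pics/g3.png

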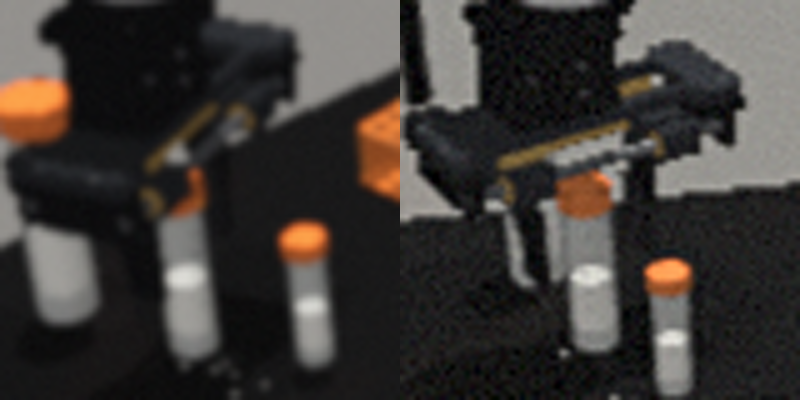

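Emit:
apply_moves --motion "0 0 0 0 0 0 0.015; 0 0 0 0 0 0 0.015; 0 0 0 0 0 0 0.015; 0 0 0 0 0 0 0.015; 0 0 0 0 0 0 0.015; 0 0 0 0 0 0 0.015; 0 0 0 0 0 0 0.015; 0 0 0 0 0 0 0.015"

```text
time_s: 7.7
position: [0.4265, 0.2979, 0.0577]
tcp_rot: [[-0.407, 0.913, 0.0], [0.913, 0.407, 0.0], [0.0, 0.0, -1.0]]
force: [-0.2, 0.2, 3.0]
opening: 0.384
```

Emit:
apply_moves --motion "0 0 0 0 0 0 0.01; 0 0 0 0 0 0 0.01; 0 0 -0.01 0 0 0 0.01; 0 0 -0.03 0 0 0 0.01; 0 0 -0.06 0 0 0 0.01; 0 0 -0.09 0 0 0 0.01; 0 0 -0.115 0 0 0 0.01; 0 0 -0.115 0 0 0 0.01"

```text
time_s: 8.7
position: [0.4275, 0.2984, 0.1745]
tcp_rot: [[-0.407, 0.913, 0.004], [0.913, 0.407, 0.002], [-0.0, 0.005, -1.0]]
force: [-0.3, -0.1, 0.0]
opening: 0.382
```

```bash
python3 - <<'E'
from h import *
s=bot.read_state();print(s['time_s'],s['position'],s['opening'],s['force'])
a=bot.capture('scene');b=bot.capture('side')
S,D=cal('scene'),cal('side')
p=s['position']
for n,im,C in (('S',a,S),('D',b,D)):
    uv=proj(C,[p+[0,0,-.0577],p+[0,0,.0545],p+[0,0,.0385]])
    c=uv.mean(0).astype(int);x0,y0=c-40;print(n,x0,y0)
    cr=cv2.resize(im[y0:y0+80,x0:x0+80,::-1],None,fx=5,fy=5,interpolation=cv2.INTER_CUBIC)
    for q in uv: cv2.circle(cr,tuple(int(v) for v in ((q-[x0,y0]+.5)*5)),3,(0,255,0),-1)
    cv2.imwrite(f'pics/t{n}.png',cr)
cv2.imwrite('pics/t2.png',np.hstack([cv2.imread('pics/tS.png'),cv2.imread('pics/tD.png')]))
E
```

```text
8.7 [0.42752557 0.29839511 0.17447478] 0.38156580448437094 [-0.26062828 -0.10283149  0.03730246]
S 150 141
D 175 122
```

View pics/t2.png

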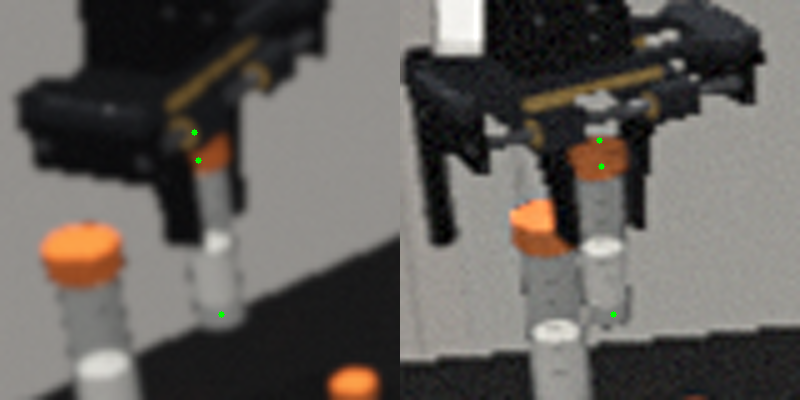

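Emit:
apply_moves --motion "-0.03 0.017 0 0 0 0 0.01; -0.07 0.041 0 0 0 0 0.01; -0.11 0.064 0 0 0 0 0.01; -0.15 0.087 0 0 0 0 0.01; -0.185 0.107 0.01 0 0 0 0.01; -0.204 0.118 0.025 0 0 0 0.01; -0.204 0.118 0.04 0 0 0 0.01; -0.204 0.118 0.04 0 0 0 0.01"

```text
time_s: 9.8
position: [0.6138, 0.1603, 0.1298]
tcp_rot: [[-0.408, 0.913, -0.007], [0.913, 0.408, -0.0], [0.003, -0.007, -1.0]]
force: [-0.2, -0.2, -0.0]
opening: 0.385
```

```bash
cat > look.py <<'E'
from h import *
import sys
n0=sys.argv[1]
s=bot.read_state();print(s['time_s'],s['position'],s['opening'],s['force'])
a=bot.capture('scene');b=bot.capture('side')
S,D=cal('scene'),cal('side')
p=s['position'];L=[]
for n,im,C in (('S',a,S),('D',b,D)):
    uv=proj(C,[[.6179,.159,.07]]);c=uv.mean(0).astype(int);x0,y0=c-33;print(n,x0,y0)
    L.append(cv2.resize(im[y0:y0+66,x0:x0+66,::-1],None,fx=6,fy=6,interpolation=cv2.INTER_CUBIC))
cv2.imwrite(f'pics/{n0}.png',np.hstack(L))
E
python3 look.py s1
```

```text
9.8 [0.61377096 0.16030681 0.129774  ] 0.3845091744259082 [-0.20820578 -0.18061479 -0.01247839]
S 244 176
D 256 182
```

View pics/s1.png

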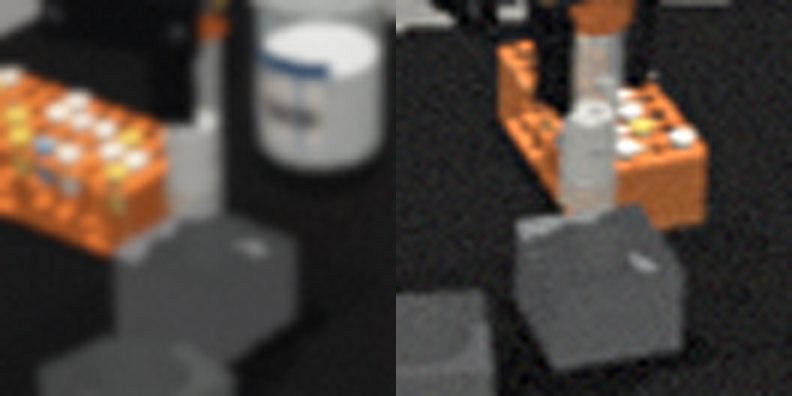

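Emit:
apply_moves --motion "0 0 0.01 0 0 0 0.01; 0 0 0.018 0 0 0 0.01; 0 0 0.018 0 0 0 0.01; 0 0 0.018 0 0 0 0.01; 0 0 0.018 0 0 0 0.01; 0 0 0.018 0 0 0 0.01; 0 0 0.018 0 0 0 0.01; 0 0 0.018 0 0 0 0.01"

```text
time_s: 10.9
position: [0.6173, 0.1595, 0.1146]
tcp_rot: [[-0.407, 0.913, 0.0], [0.913, 0.407, -0.0], [-0.0, 0.0, -1.0]]
force: [0.2, -0.1, -0.3]
opening: 0.384
```

```bash
python3 look.py s2
```

```text
10.9 [0.61725404 0.15951689 0.1146165 ] 0.38428676530652445 [ 0.17445629 -0.12192107 -0.29581778]
S 244 176
D 256 182
```

View pics/s2.png

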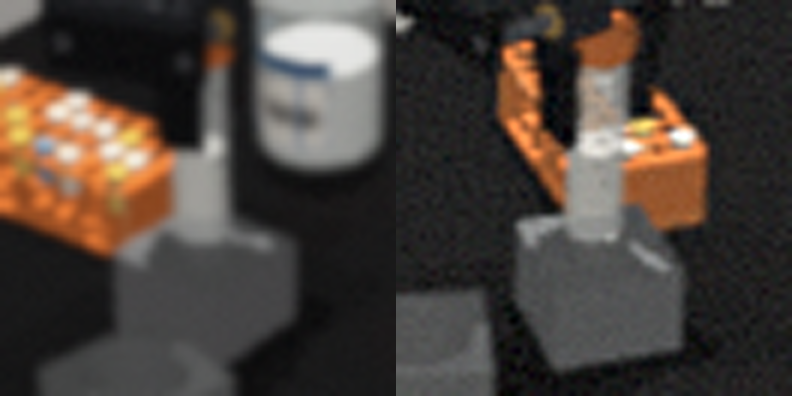

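```bash
python3 - <<'E'
from h import *
S,D=cal('scene'),cal('side')
h=[.6179,.159,.045];f=[.6173,.1595,.0569];c=[.6173,.1595,.1529]
for n,C,o in (('S',S,(244,176)),('D',D,(256,182))):
    print(n,((proj(C,[h,f,c])-o+.5)*6).round(1))
    a=bot.capture('scene' if n=='S' else 'side')
    # edge profile along rows just above foot
    for r in (225,215,205,190,170,100,80):
        row=int(r/6+o[1]);x=a[row,o[0]+20:o[0]+48].mean(1);print(row,x.astype(int))
E
```

```text
S [[204.4 248. ]
 [202.3 227.6]
 [197.9  54.4]]
213 [ 86  87  84  86  92  99 110 120 127 133 139 140 142 143 141 137 131 118
  97  77  63  58  50  41  32  29  25  23]
211 [ 96  88  82  81  81  81  83  92 110 131 146 152 153 155 152 148 137 114
  79  45  31  26  24  22  22  20  22  23]
210 [102  89  82  81  81  80  81  87 106 130 146 154 157 156 154 150 140 115
  73  36  24  22  22  21  24  24  24  24]
207 [136 135 124 107  93  83  81  86 105 133 148 155 157 156 154 150 138 106
  65  33  26  25  25  25  24  22  21  20]
204 [185 175 169 165 157 146 136 126 128 141 150 155 157 156 155 148 136 105
  59  31  25  25  24  19  17  18  24  29]
192 [ 25  24  24  25  23  21  16  13  12  13  13  13  23  56  95 112 108  84
  44  22  23  37  73 104 120 129 140 151]
189 [ 18  19  17  16  15  12  12  11  15  14  13  14  15  34  73 103 110  84
  45  22  24  37  74 111 136 148 151 150]
D [[203.1 248.9]
 [202.2 227.8]
 [207.2  52.6]]
219 [113 137 141 139 146 144 139 120 123 138 139 143 145 143 141 134 133 111
  82  82  78  81  89  96 100  92  82  74]
217 [ 26  34  38  37  43  38  50  72 123 151 157 164 158 158 157 146 139 112
  86  79  80  87  93  95  98  95  99  95]
216 [ 37  23  37  34  28  11  19  57 119 148 153 158 158 160 154 157 142 114
  91  82  80  89  92  94  99  93 100  96]
213 [ 33  34  30  17  34  60 103 105 126 149 156 156 155 156 152 151 146 126
 102  96  89  95  90  96  90  97  90  94]
210 [ 29  19  27  58  96 101  86  99 133 150 155 159 154 154 153 149 148 136
 123 109 102  96  91  93  91  90  89  93]
198 [ 94  95 112  87  41  14  24  19  12  22  86 139 159 155 154 158 139 124
  81  30  22  17  44 140 138  80  41  29]
195 [140 168 150  88  26   8  20  25  11  22 101 149 161 172 180 174 144 127
  88  32  35  14  23  23  31  35  34  27]
```

```bash
python3 - <<'E'
from h import *
from scipy.optimize import least_squares
S,D=cal('scene'),cal('side')
H=[]
for n,C,c in (('scene0',S,(278,217)),('side0',D,(289,223))):
    g=cv2.imread(f'pics/{n}.png').mean(2)
    # darkness-weighted centroid of hole
    y0,y1,x0,x1=c[1]-5,c[1]+6,c[0]-9,c[0]+10
    p=g[y0:y1,x0:x1];print(p.astype(int))
    top=np.percentile(p,80);w=np.clip(top-8-p,0,None)
    yy,xx=np.mgrid[y0:y1,x0:x1];print(top,(w*xx).sum()/w.sum(),(w*yy).sum()/w.sum())
uS,uD=(277.05,210),(288.2,216)
for z0 in (.065,):
    def f(v):
        # axis pts; find z giving the row
        r=[]
        for C,u in ((S,uS),(D,uD)):
            zs=np.linspace(.05,.1,51);P=proj(C,np.c_[np.full(51,v[0]),np.full(51,v[1]),zs]);r.append(np.interp(u[1],P[::-1,1],P[::-1,0])-u[0])
        return r
    print(least_squares(f,[.617,.159]).x)
E
```

```text
[[ 88 102 121 135 148 154 158 158 157 157 155 152 145 135 124 107  85  59
   42]
 [109 127 145 153 156 156 155 152 151 150 151 153 153 154 151 144 129 110
   87]
 [137 147 155 156 151 145 139 131 129 129 132 134 141 149 154 156 152 145
  132]
 [154 156 157 150 135 118 107  99  97  99 101 105 114 130 148 155 158 157
  154]
 [160 159 154 139 113  89  81  80  79  81  80  81  89 108 133 152 159 159
  159]
 [162 159 154 134 102  79  73  74  75  75  77  75  79  96 126 150 157 159
  158]
 [163 160 155 137 108  88  80  78  78  78  79  81  88 106 133 153 157 158
  153]
 [154 157 156 148 132 117 105  96  90  92  96 104 119 136 148 156 155 153
  140]
 [136 146 152 153 150 144 139 132 129 129 131 136 146 153 156 153 142 126
  110]
 [102 119 133 145 152 155 155 154 153 152 153 156 156 156 151 139 118  94
   80]
 [ 82  88 103 118 133 145 153 157 159 157 158 157 153 144 126 108  90  76
   71]]
155.33333333333334 278.46912731163064 217.11676600947573
[[139 148 144 146 150 157 158 153 158 157 157 157 158 158 154 154 160 156
  122]
 [159 156 161 159 153 155 153 156 159 146 157 154 153 155 157 156 156 155
  133]
 [156 156 152 155 155 152 141 133 123 114 126 118 120 140 151 156 157 158
  154]
 [154 154 158 151 146 125 103  89  86  90  91  82  97 116 140 154 155 157
  152]
 [156 158 155 155 117  87  79  74  75  81  80  75  84  77  97 129 151 153
  158]
 [157 153 160 146 115  73  76  76  74  80  81  79  76  72  85 127 155 153
  155]
 [156 153 153 155 124  91  74  77  81  79  80  78  80  75  93 134 154 153
  155]
 [142 158 155 156 152 134 107  90  79  84  84  83  85  98 131 153 156 155
  154]
 [132 160 156 154 157 155 149 149 137 129 126 142 146 150 154 160 159 160
  157]
 [106 145 157 155 155 154 155 157 157 154 157 160 160 158 158 160 156 160
  158]
 [ 81 129 159 159 158 158 158 160 156 157 161 159 159 150 131 126 124 119
  104]]
157.33333333333334 289.3177781647222 223.21574090196762
[0.61303479 0.1554098 ]
```

```bash
python3 - <<'E'
from h import *
C=cal('wrist');w=bot.capture('wrist');b=bot.capture('side');a=bot.capture('scene')
print(ray(C,(280,210))[0],proj(C,[[.618,.159,.045],[.6173,.1595,.057],[.6173,.1595,.169]]).round(1))
cv2.imwrite('pics/w4.png',w[:,:,::-1])
cv2.imwrite('pics/s3.png',np.hstack([cv2.resize(x[:,:,::-1],(400,600),interpolation=cv2.INTER_LANCZOS4) for x in (a[170:230,257:297],b[175:235,270:310])]))
E
```

```text
[0.58852498 0.2239605  0.276833  ] [[273.3 227.2]
 [272.7 230.9]
 [272.8 316. ]]
```

View pics/w4.png

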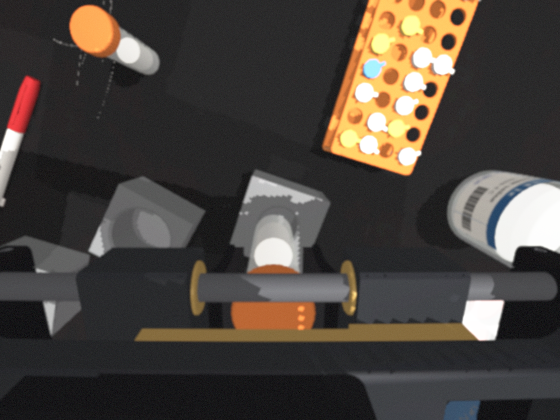

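View pics/s3.png

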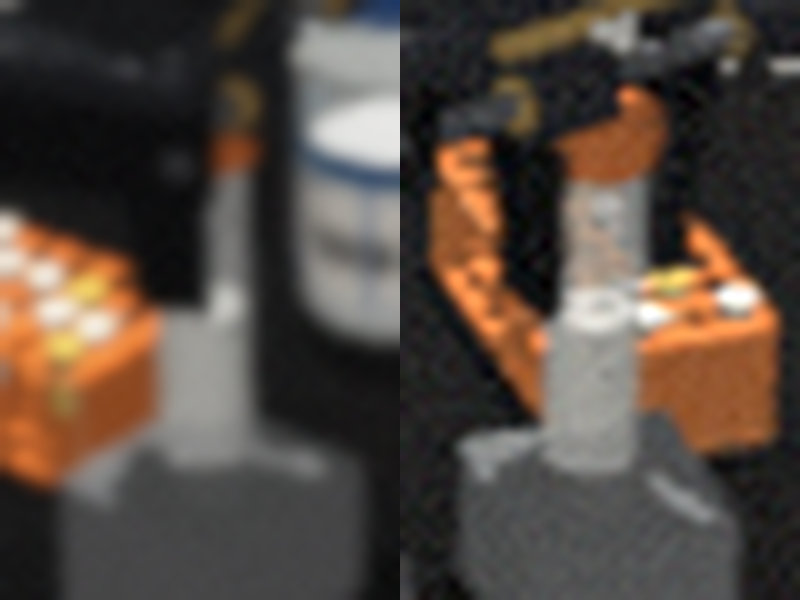

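```bash
python3 - <<'E'
import cv2
w=cv2.imread('pics/w4.png')
c=w[160:280,215:345];c=cv2.convertScaleAbs(c,alpha=1.3,beta=20)
cv2.imwrite('pics/w4c.png',cv2.resize(c,None,fx=5,fy=5,interpolation=cv2.INTER_CUBIC))
E
```

```text
(no output)
```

View pics/w4c.png

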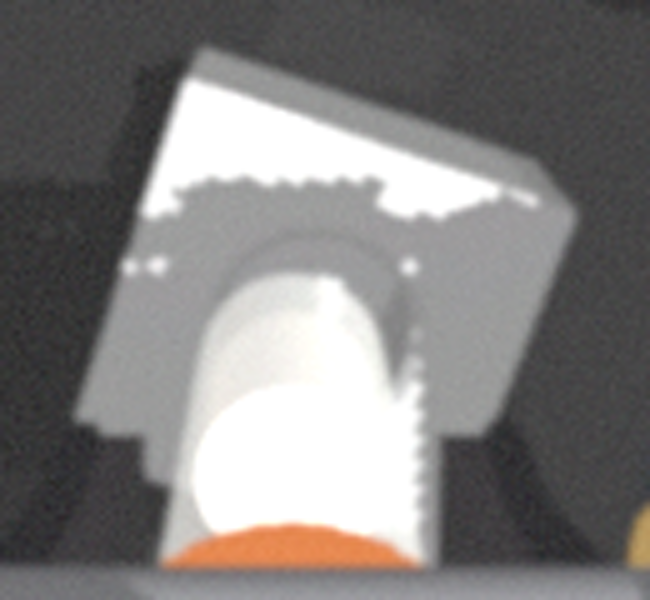

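```bash
python3 - <<'E'
from h import *
C=cal('wrist')
f=lambda x,y:((x+.5)/5-.5+215,(y+.5)/5-.5+160)
a=onz(C,f(187,78),.045);b=onz(C,f(542,204),.045);l=onz(C,f(76,415),.045)
print(a,b,np.linalg.norm(a-b)); u=(b-a)/np.linalg.norm(b-a); v=l-a; v-=u*(v@u); v/=np.linalg.norm(v); n=v
print('centre',(a+b)/2+.032*n, 'left edge dir', (l-a)/np.linalg.norm(l-a))
for nm,P,z in (('rim',[(312,235),(222,292),(413,300),(250,258),(375,258)],.045),('foot',[(292,271),(205,335),(385,345),(235,292),(355,290)],.0569)):
    W=np.array([onz(C,f(*p),z)[:2] for p in P]);A=np.c_[2*W,np.ones(len(W))];s=np.linalg.lstsq(A,(W**2).sum(1),rcond=None)[0]
    print(nm,s[:2],np.sqrt(s[2]+s[0]**2+s[1]**2), W.round(4).tolist())
E
```

```text
[0.58642173 0.19011155 0.045     ] [0.64441002 0.19455301 0.045     ] 0.058158137101748275
centre [0.61785967 0.16042573 0.045     ] left edge dir [ 0.08477522 -0.9964001   0.        ]
rim [0.62106009 0.16037457] 0.016522891471318853 [[0.6138, 0.1755], [0.6046, 0.1613], [0.6327, 0.1724], [0.6065, 0.1682], [0.6243, 0.1761]]
foot [0.61804628 0.15927553] 0.013946591551639142 [[0.6121, 0.1718], [0.6041, 0.1573], [0.6296, 0.1669], [0.6056, 0.1653], [0.6218, 0.1729]]
```

Emit:
apply_moves --motion "0 0.0036 0 0 0 0 0.01; 0 0.0036 0 0 0 0 0.01; 0 0.0036 0 0 0 0 0.01; 0 0.0036 0.004 0 0 0 0.01; 0 0.0036 0.008 0 0 0 0.01; 0 0.0036 0.012 0 0 0 0.01; 0 0.0036 0.015 0 0 0 0.01; 0 0.0036 0.018 0 0 0 0.01"

```text
time_s: 12.25
position: [0.6205, 0.161, 0.0963]
tcp_rot: [[-0.407, 0.913, -0.0], [0.913, 0.407, -0.0], [0.0, -0.0, -1.0]]
force: [-0.6, 0.2, -0.1]
opening: 0.38
```

```bash
python3 - <<'E'
from h import *
s=bot.read_state();print(s['time_s'],s['position'],s['opening'],s['force'],s['moment'])
w=bot.capture('wrist')
c=cv2.convertScaleAbs(w[160:280,215:345,::-1],alpha=1.3,beta=20)
cv2.imwrite('pics/w5c.png',cv2.resize(c,None,fx=5,fy=5,interpolation=cv2.INTER_CUBIC))
E
```

```text
12.25 [0.62048369 0.16100623 0.09626687] 0.3802274012727872 [-0.64691782  0.18063641 -0.05594382] [-0.09318116  0.02115628  0.01270242]
```

View pics/w5c.png

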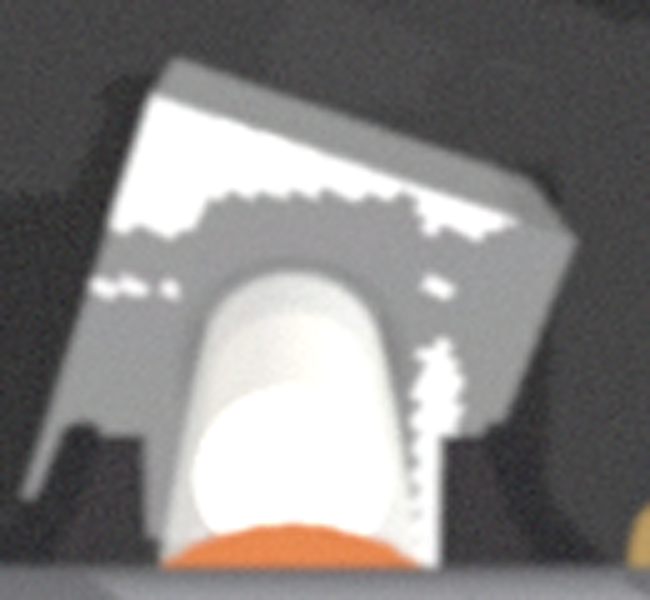

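Emit:
apply_moves --motion "0 0 0.006 0 0 0 0.01; 0 0 0.012 0 0 0 0.01; 0 0 0.018 0 0 0 0.01; 0 0 0.024 0 0 0 0.01; 0 0 0.029 0 0 0 0.01; 0 0 0.032 0 0 0 0.01; 0 0 0.0335 0 0 0 0.01; 0 0 0.0335 0 0 0 0.01"

```text
time_s: 13.3
position: [0.6206, 0.161, 0.0631]
tcp_rot: [[-0.407, 0.913, 0.0], [0.913, 0.407, -0.0], [-0.0, 0.0, -1.0]]
force: [-0.8, 0.4, 0.7]
opening: 0.381
```

Emit:
apply_moves --motion "0 0 0 0 0 0 0.075; 0 0 0 0 0 0 0.075; 0 0 0 0 0 0 0.075; 0 0 0 0 0 0 0.075; 0 0 0 0 0 0 0.075; 0 0 0 0 0 0 0.075; 0 0 0 0 0 0 0.075; 0 0 -0.01 0 0 0 0.075"

```text
time_s: 14.3
position: [0.6197, 0.1609, 0.0726]
tcp_rot: [[-0.407, 0.913, -0.002], [0.913, 0.407, -0.0], [0.001, -0.002, -1.0]]
force: [-0.1, -0.8, 0.7]
opening: 0.861
```

```bash
python3 look.py s4
```

```text
14.3 [0.61974602 0.16093165 0.07258253] 0.8613592913435565 [-0.11120374 -0.77567873  0.6531753 ]
S 244 176
D 256 182
```

View pics/s4.png

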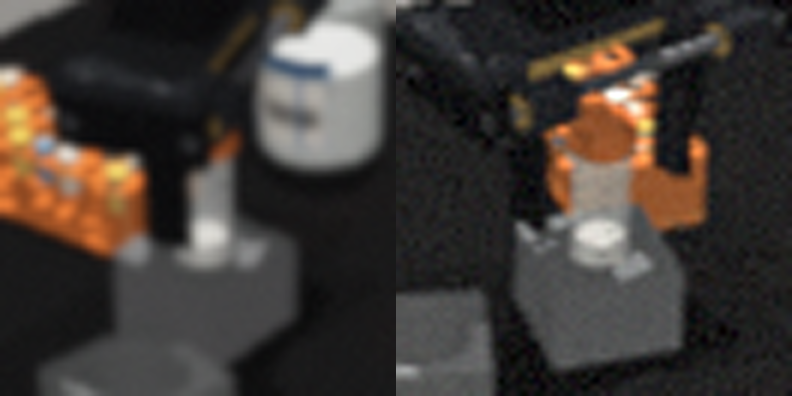

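Emit:
apply_moves --motion "0 0 -0.03 0 0 0 0.075; 0 0 -0.07 0 0 0 0.075; 0 0 -0.11 0 0 0 0.075; 0 0 -0.147 0 0 0 0.075; 0.04 0.01 -0.147 0 0 5 0.075; 0.04 0.01 -0.147 0 0 10 0.075; 0.04 0.01 -0.147 0 0 10 0.075; 0.04 0.01 -0.147 0 0 10 0.075"

```text
time_s: 15.4
position: [0.6133, 0.2013, 0.22]
tcp_rot: [[-0.243, 0.97, -0.0], [0.97, 0.243, -0.0], [-0.0, -0.0, -1.0]]
force: [-0.4, 0.5, 0.1]
opening: 0.857
```

```bash
python3 - <<'E'
from h import *
s=bot.read_state();print(s['time_s'],s['position'],s['joint_positions'])
R=s['tcp_rot'];print(np.degrees(np.arctan2(R[1][1],R[0][1])))
C=cal('wrist')
a=bot.capture('scene');b=bot.capture('side');w=bot.capture('wrist')
for n,i in (('a',a),('b',b),('w',w)): cv2.imwrite(f'pics/5{n}.png',i[:,:,::-1])
cv2.imwrite('pics/m5.png',np.hstack([cv2.resize(x[:,:,::-1],(400,560),interpolation=cv2.INTER_CUBIC) for x in (a[185:297,320:400],b[220:332,290:370])]))
cv2.imwrite('pics/t5.png',np.hstack([cv2.resize(x[:,:,::-1],(400,400),interpolation=cv2.INTER_CUBIC) for x in (a[180:250,240:310],b[180:250,255:325])]))
E
```

```text
15.4 [0.61334456 0.20129825 0.22001848] [ 8.27199344e+00  3.19957134e+01  7.90926941e+01 -7.92568707e-03
  6.89196211e+01 -5.79515333e+00]
14.069997479562385
```

View pics/m5.png

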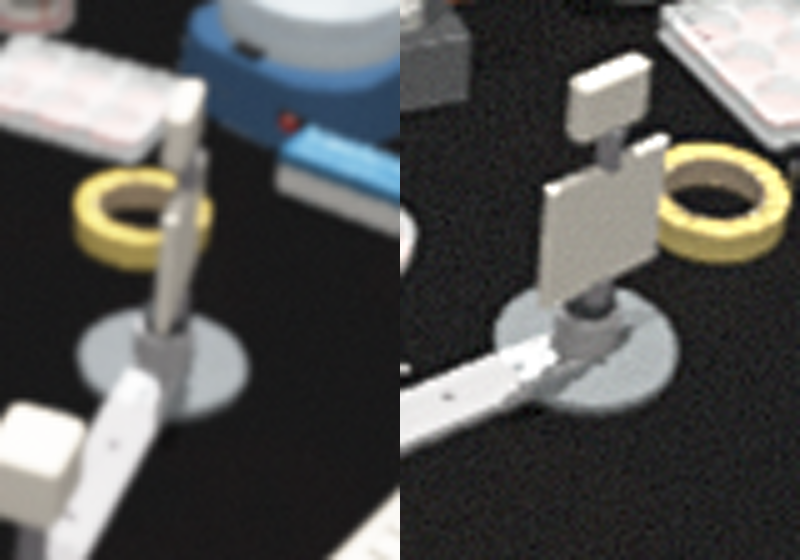

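View pics/t5.png

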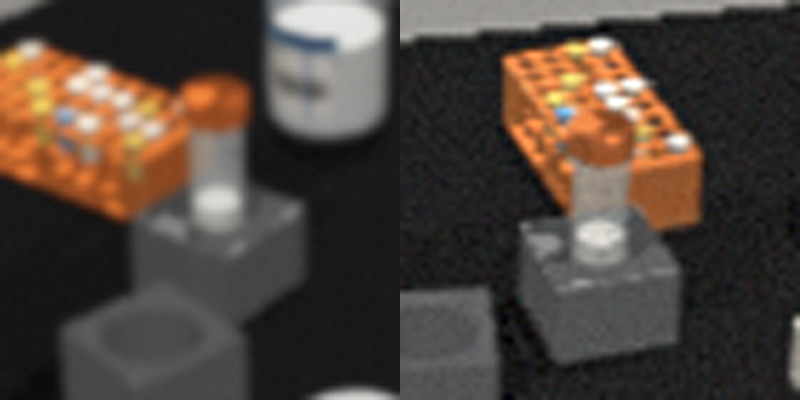

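View pics/5w.png

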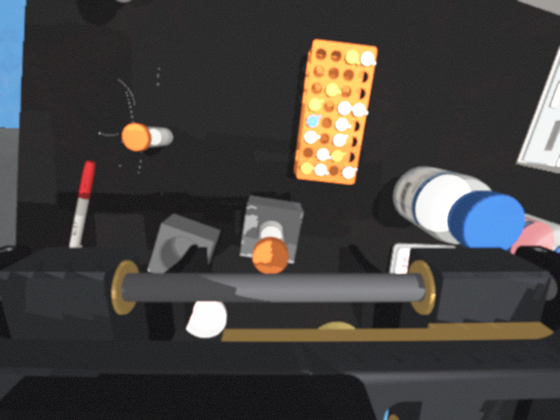

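```bash
python3 - <<'E'
from h import *
w=np.linspace(0,1,8)[1:]
plan(np.array([.6134,.2015,.2205]),14.05,[(.6134-.0034*t,.2015-.3065*t,.23,14.05-10.5*(i+1),.075) for i,t in enumerate(w)]+[(.61,-.105,.23,-68,.075)])
E
```

```text
-0.0424 -0.0111 -0.0095 0.0 0.0 10.5 0.075;
-0.0847 -0.0222 -0.0095 0.0 0.0 21.0 0.075;
-0.1271 -0.0333 -0.0095 0.0 0.0 31.5 0.075;
-0.1694 -0.0444 -0.0095 0.0 0.0 42.0 0.075;
-0.2118 -0.0555 -0.0095 0.0 0.0 52.5 0.075;
-0.2541 -0.0666 -0.0095 0.0 0.0 63.0 0.075;
-0.2965 -0.0777 -0.0095 0.0 0.0 73.5 0.075;
-0.2965 -0.0777 -0.0095 0.0 0.0 82.1 0.075;
```

Emit:
apply_moves --motion "-0.042 -0.011 -0.01 0 0 10.5 0.075; -0.085 -0.022 -0.01 0 0 21 0.075; -0.127 -0.033 -0.01 0 0 31.5 0.075; -0.169 -0.044 -0.01 0 0 42 0.075; -0.212 -0.056 -0.01 0 0 52.5 0.075; -0.254 -0.067 -0.01 0 0 63 0.075; -0.297 -0.078 -0.01 0 0 73.5 0.075; -0.297 -0.078 -0.01 0 0 82 0.075"

```text
time_s: 16.55
position: [0.6098, -0.1096, 0.23]
tcp_rot: [[0.931, 0.366, 0.001], [0.366, -0.931, -0.001], [0.0, 0.001, -1.0]]
force: [0.3, 1.4, -0.3]
opening: 0.859
```

Emit:
apply_moves --motion "0 0 0 0 0 0 0.06; 0 0 0 0 0 0 0.06; 0 0 0 0 0 0 0.06; 0 0 0 0 0 0 0.06; 0 0 0 0 0 0 0.06; 0 0 0 0 0 0 0.06; 0 0 0 0 0 0 0.06; 0 0 0 0 0 0 0.06"

```text
time_s: 17.55
position: [0.6096, -0.1054, 0.2301]
tcp_rot: [[0.927, 0.375, 0.0], [0.375, -0.927, -0.0], [0.0, 0.0, -1.0]]
force: [-0.7, 1.1, -0.2]
opening: 0.689
```

```bash
python3 - <<'E'
from h import *
s=bot.read_state();print(s['time_s'],s['position'],s['joint_positions'])
R=s['tcp_rot'];print(np.degrees(np.arctan2(R[1][1],R[0][1])))
C=cal('wrist');np.savez('wc.npz',K=C[0],D=C[1],r=C[2],t=C[3])
w=bot.capture('wrist');cv2.imwrite('pics/6w.png',w[:,:,::-1])
print(proj(C,[[.656,-.088,.171],[.656,-.088,0],[.469,-.1447,.103]]).round(1))
E
```

```text
17.55 [ 0.60964453 -0.10544197  0.23005433] [-2.01474087e+01  2.92704996e+01  8.25657928e+01 -1.21811435e-03
  6.81618600e+01  4.78338983e+01]
-67.98085388263117
[[274.  165.4]
 [273.5 152.2]
 [257.7 337.5]]
```

View pics/6w.png

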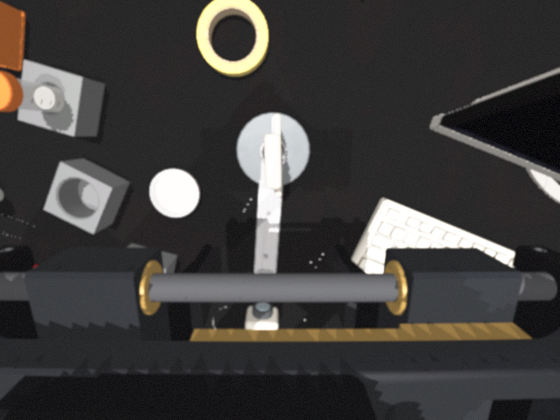

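```bash
python3 - <<'E'
import cv2
w=cv2.imread('pics/6w.png')
cv2.imwrite('pics/6wc.png',cv2.resize(w[105:215,225:325],None,fx=5.4,fy=5.4,interpolation=cv2.INTER_CUBIC))
E
```

```text
(no output)
```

View pics/6wc.png

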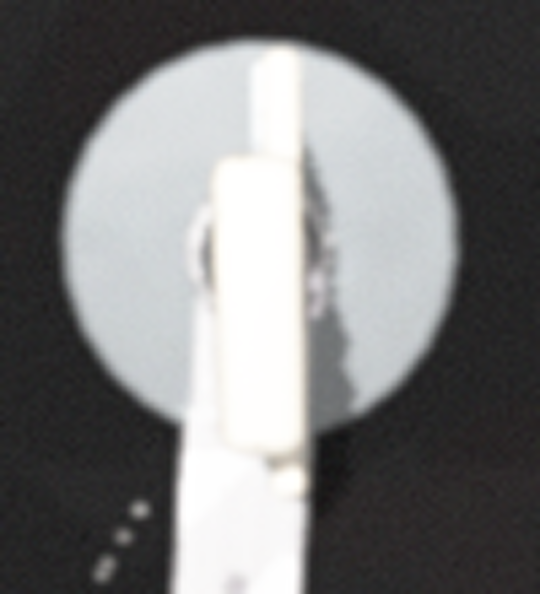

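```bash
python3 - <<'E'
from h import *
z=np.load('wc.npz');C=(z['K'],z['D'],z['r'],z['t'])
f=lambda x,y:((x+.5)/5.4-.5+225,(y+.5)/5.4-.5+105)
c=[onz(C,f(*p),.171) for p in [(216,158),(300,155),(303,457),(228,452)]]
m1=(c[0]+c[1])/2;m2=(c[2]+c[3])/2
print(np.round(c,4)); print('ctr',(m1+m2)/2,'len',np.linalg.norm(m1-m2),'w',np.linalg.norm(c[0]-c[1]),np.linalg.norm(c[2]-c[3]))
d=m1-m2;print('width dir',np.degrees(np.arctan2(d[1],d[0])), [np.degrees(np.arctan2(*(a-b)[1::-1])) for a,b in ((c[0],c[3]),(c[1],c[2]))])
for zz in (.004,.008,.012):print('disc',onz(C,f(261,238),zz))
# rail direction, camera front
for p in [(263.5,303),(262,313)]: print(onz(C,p,.103))
im=cv2.imread('pics/6w.png');cv2.imwrite('pics/6wd.png',cv2.resize(im[195:275,235:295],None,fx=7,fy=7,interpolation=cv2.INTER_CUBIC))
E
```

```text
[[ 0.6739 -0.0736  0.171 ]
 [ 0.6783 -0.0836  0.171 ]
 [ 0.6418 -0.0991  0.171 ]
 [ 0.6386 -0.0894  0.171 ]]
ctr [ 0.65815147 -0.0864296   0.171     ] len 0.03916324540781818 w 0.01091440312261485 0.010207750073232779
width dir 23.495202713913123 [np.float64(24.05142300773937), np.float64(22.953624018847837)]
disc [ 0.65987243 -0.08561188  0.004     ]
disc [ 0.66003456 -0.08554633  0.008     ]
disc [ 0.66019669 -0.08548078  0.012     ]
[ 0.51128338 -0.13489695  0.103     ]
[ 0.49940671 -0.13785007  0.103     ]
```

View pics/6wd.png

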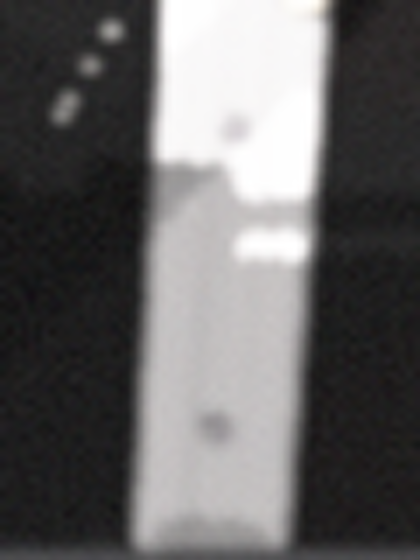

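```bash
python3 - <<'E'
from h import *
z=np.load('wc.npz');C=(z['K'],z['D'],z['r'],z['t'])
for zz in (.005,.01,.015,.02):
    a=onz(C,(268.1,212.8),zz);b=onz(C,(265,255.6),zz);p=onz(C,((261.5)/5.4-.5+225,238.5/5.4-.5+105),.008)
    print(zz,a,b,[np.degrees(np.arctan2(*(u-v)[1::-1])) for u,v in ((a,b),(p,a),(p,b))])
P=np.array([.6585,-.0862])
for c in ((.469,-.1447),): d=P-c;print(np.degrees(np.arctan2(d[1],d[0])),np.hypot(*d))
psi=-67.98
plan(np.array([.6096,-.1054,.2301]),psi,[(P[0],P[1],.19,-66.5,.06),(P[0],P[1],.139,-66.5,.06)])
E
```

```text
0.005 [ 0.58133763 -0.11056463  0.005     ] [ 0.52389912 -0.12897941  0.005     ] [np.float64(17.775843240138943), np.float64(17.63582319586914), np.float64(17.694927348500173)]
0.01 [ 0.5825546  -0.11016037  0.01      ] [ 0.52585755 -0.12833743  0.01      ] [np.float64(17.775843240138954), np.float64(17.624150474075275), np.float64(17.68828015084546)]
0.015 [ 0.58377157 -0.10975611  0.015     ] [ 0.52781599 -0.12769546  0.015     ] [np.float64(17.77584324013893), np.float64(17.612103631811806), np.float64(17.681435521569863)]
0.02 [ 0.58498855 -0.10935184  0.02      ] [ 0.52977442 -0.12705348  0.02      ] [np.float64(17.77584324013892), np.float64(17.5996643909549), np.float64(17.674384532263655)]
17.155829768967813 0.19832422948293535
0.0525 0.0005 0.0401 0.0 0.0 -1.5 0.060;
0.0525 0.0005 0.0911 0.0 0.0 -1.5 0.060;
```

Emit:
apply_moves --motion "0.026 0 0 0 0 -0.7 0.06; 0.0525 0.0005 0 0 0 -1.5 0.06; 0.0525 0.0005 0 0 0 -1.5 0.06; 0.0525 0.0005 0.02 0 0 -1.5 0.06; 0.0525 0.0005 0.045 0 0 -1.5 0.06; 0.0525 0.0005 0.07 0 0 -1.5 0.06; 0.0525 0.0005 0.091 0 0 -1.5 0.06; 0.0525 0.0005 0.091 0 0 -1.5 0.06"

```text
time_s: 18.6
position: [0.656, -0.0861, 0.1371]
tcp_rot: [[0.917, 0.399, -0.005], [0.399, -0.917, 0.001], [-0.005, -0.003, -1.0]]
force: [0.1, -0.3, -0.7]
opening: 0.689
```

```bash
python3 - <<'E'
from h import *
s=bot.read_state();print(s['time_s'],s['position'],s['force'])
a=bot.capture('scene');b=bot.capture('side')
cv2.imwrite('pics/m7.png',np.hstack([cv2.resize(x[:,:,::-1],(400,560),interpolation=cv2.INTER_CUBIC) for x in (a[175:287,320:400],b[200:312,280:360])]))
E
```

```text
18.6 [ 0.65603741 -0.08611538  0.13714055] [ 0.0787533  -0.29130104 -0.73005427]
```

View pics/m7.png

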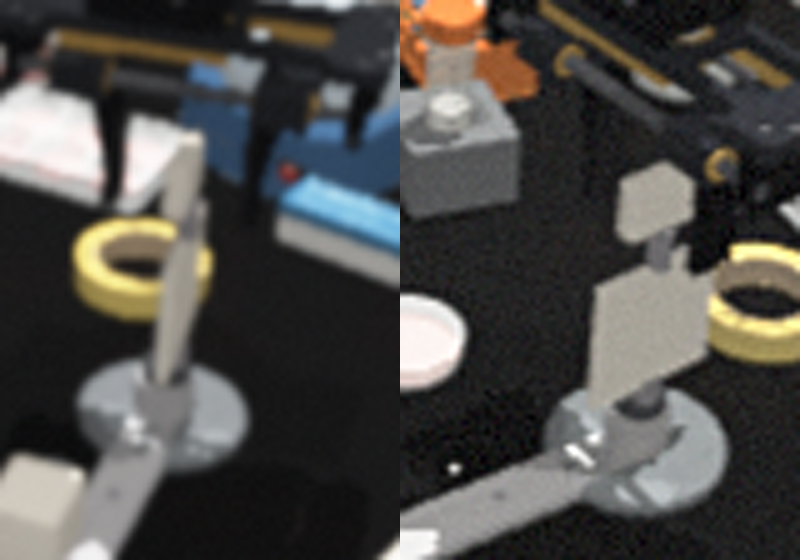

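Emit:
apply_moves --motion "0 0 0 0 0 0 0; 0 0 0 0 0 0 0; 0 0 0 0 0 0 0; 0 0 0 0 0 0 0; 0 0 0 0 0 0 0; 0 0 0 0 0 0 0; 0 0 0 0 0 0 0; 0 0 0 0 0 0 0"

```text
time_s: 19.7
position: [0.6586, -0.0864, 0.1391]
tcp_rot: [[0.917, 0.399, 0.0], [0.399, -0.917, -0.0], [0.0, 0.001, -1.0]]
force: [0.4, -1.3, -1.0]
opening: 0.158
```

Emit:
apply_moves --motion "0 0 0 0 0 0 0; 0 0 0 0 0 0 0; 0 0 0 0 0 0 0; 0 0 0 0 0 0 0; 0 0 0 0 0 -1 0; 0 0 0 0 0 -2 0; 0 0 0 0 0 -3 0; 0 0 0 0 0 -4 0"

```text
time_s: 20.7
position: [0.6587, -0.0863, 0.1391]
tcp_rot: [[0.886, 0.463, 0.0], [0.463, -0.886, -0.0], [0.0, 0.0, -1.0]]
force: [1.0, -1.7, 0.2]
opening: 0.159
```

Emit:
apply_moves --motion "0 0 0 0 0 -4.5 0; 0 0 0 0 0 -9 0; 0 0 0 0 0 -13.5 0; 0 0 0 0 0 -18 0; 0 0 0 0 0 -22.5 0; 0 0 0 0 0 -27 0; 0 0 0 0 0 -30 0; 0 0 0 0 0 -30.8 0"

```text
time_s: 21.7
position: [0.6588, -0.0857, 0.1391]
tcp_rot: [[0.525, 0.851, 0.001], [0.851, -0.525, 0.001], [0.001, 0.0, -1.0]]
force: [1.7, 0.0, -0.8]
opening: 0.155
```

Emit:
apply_moves --motion "0 0 0 0 0 0 0; 0 0 0 0 0 0 0; 0 0 0 0 0 0 0; 0 0 0 0 0 0 0; 0 0 0 0 0 0 0; 0 0 0 0 0 0 0; 0 0 0 0 0 0 0; 0 0 0 0 0 0 0"

```text
time_s: 22.7
position: [0.6588, -0.0858, 0.1391]
tcp_rot: [[0.525, 0.851, 0.001], [0.851, -0.525, 0.001], [0.001, 0.0, -1.0]]
force: [3.8, 4.3, 0.4]
opening: 0.161
```

```bash
python3 - <<'E'
from h import *
s=bot.read_state();print(s['time_s'],s['position'],s['force'],s['moment'],s['opening'])
R=s['tcp_rot'];print(np.degrees(np.arctan2(R[1][1],R[0][1])))
C=cal('wrist');print([proj(C,[[.6585,-.0862,.171]])])
a=bot.capture('scene');b=bot.capture('side');w=bot.capture('wrist')
cv2.imwrite('pics/8a.png',a[:,:,::-1])
cv2.imwrite('pics/m8.png',np.hstack([cv2.resize(x[:,:,::-1],(400,480),interpolation=cv2.INTER_CUBIC) for x in (a[175:295,310:410],b[200:320,260:360])]));cv2.imwrite('pics/8w.png',w[:,:,::-1])
E
```

```text
22.7 [ 0.6587741  -0.08578056  0.13911987] [3.83503633 4.32019298 0.44718765] [ 0.35983953 -0.76437633 -0.11617821] 0.16099510822558522
-31.68645125751234
[array([[271.91017318, 290.0493831 ]])]
```

View pics/m8.png

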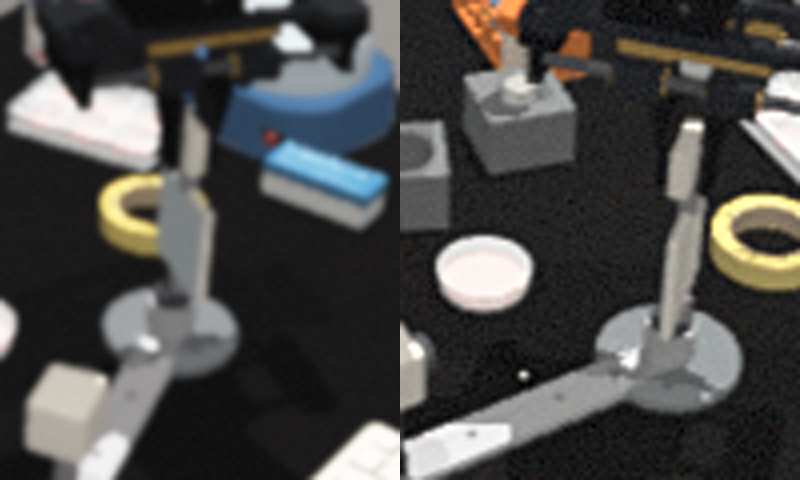

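View pics/8w.png

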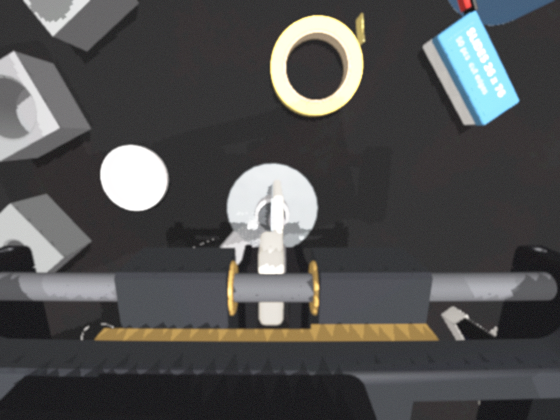

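View pics/8a.png

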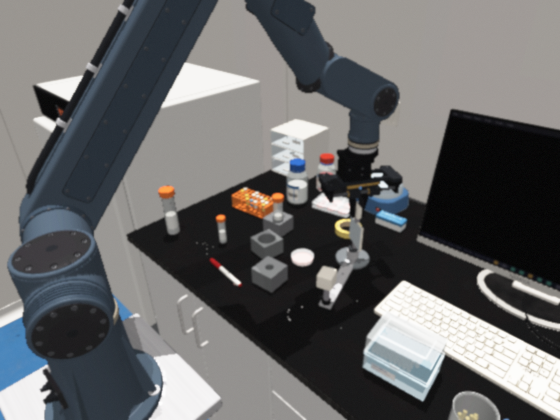

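```bash
python3 - <<'E'
import cv2
w=cv2.imread('pics/8w.png')
cv2.imwrite('pics/8wc.png',cv2.resize(w[165:335,225:325],None,fx=3.5,fy=3.5,interpolation=cv2.INTER_CUBIC))
E
```

```text
(no output)
```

View pics/8wc.png

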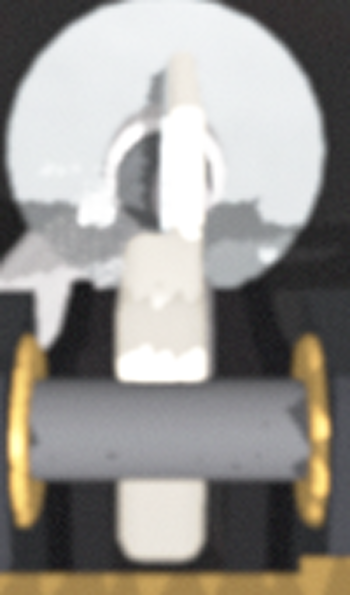

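```bash
python3 - <<'E'
from h import *
C=cal('wrist')
f=lambda x,y:((x+.5)/3.5-.5+225,(y+.5)/3.5-.5+165)
# top-face edges of bar (z=.171), below and above rod
for l,r in (((118,545),(206,545)),((118,350),(209,350))): print(onz(C,f(*l),.171),onz(C,f(*r),.171))
for a,b in (((118,540),(118,375)),((206,540),(208,375))):
    d=onz(C,f(*b),.171)-onz(C,f(*a),.171);print(np.degrees(np.arctan2(d[1],d[0])))
# mirror top edge tip z=.121 relative to axis
m=(onz(C,f(162,60),.121)+onz(C,f(192,60),.121))/2;P=np.array([.6587,-.0859,.121]);print(m,np.degrees(np.arctan2(*(m-P)[1::-1])))
P=P[:2]
for t in (57,58.3,60):
    phi=np.radians(2*t-17.7);q=np.array([.6206,.161])-P;u=np.array([np.cos(phi),np.sin(phi)]);print(t,'x',q@u,'y',u[0]*q[1]-u[1]*q[0])
E
```

```text
[ 0.64421186 -0.09671407  0.171     ] [ 0.65466369 -0.10317014  0.171     ]
[ 0.66002373 -0.07182028  0.171     ] [ 0.67025328 -0.07813782  0.171     ]
57.57620191245489
58.249696102670185
[ 0.68322824 -0.04971171  0.121     ] 55.8707871816374
57 x 0.24958983715445268 y 0.010776510994463188
58.3 x 0.2498217565764719 y -0.0005567234915249963
60 x 0.24934901004514318 y -0.015371765985308233
```

```bash
python3 - <<'E'
from rig import bot
s=bot.read_state();print(s['time_s'],s['opening'],max(abs(v) for v in s['qvel']))
print(bot.hand_in())
E
```

```text
22.85 0.15638831757448593 0.08242052921884489
the job is handed in; nothing more can be done
None
```

I put the middle-sized tube into the 31 mm socket and let go of it. I then gripped the bar and turned the mirror until its width lay at about 58°. I handed in at 22.9 s while still holding the bar; `hand_in` reports no verdict.

**Last checks**
- **Tube:** I placed it with the gripper about 0.8 mm above the calculated full depth. Pictures after release show it upright and seated. They don't show its exact height, and I took no close look at the tube after turning the mirror.
- **Sight line:** The bar's edges in the wrist picture gave 57.6° and 58.2°, against 58.3° needed. That puts the sight line about 6 mm or less from the tube, where 25 mm is allowed.
- **Grip:** The fingers were closed on the bar and the joints were nearly still.
- **Dish, marker and tape:** I never reached near them, and they looked undisturbed in the last scene picture.

**What went wrong or disagreed**
- **First grasp:** I lifted before the fingers had closed and caught the tube near its cap. I set it back down on the worktop and gripped it again on the body.
- **Socket position:** The first estimate from the two fixed cameras was about 3 mm off. I corrected it with the wrist camera, and the tube went in with almost no force.
- **Mirror angle:** A rougher reading from the mirror's top edge gave 55.9°. If that one were right, the sight line would miss the tube by about 20 mm, which is still within the limit.

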